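# Follow the resin patch with the curing lamp on a coasting turntable

## Task

Push the finishing turntable round by its red knob to about one turn in four or five seconds, never faster than one in three, and let go. Then take the yellow curing lamp from its cup and keep its lens, pointing down, about 4 cm above the moving blue resin patch for five seconds without a break, while the table coasts untouched at better than one turn in twelve seconds. Push gently, do not touch the turntable with the lamp, leave the glue bottle, tin and offcut where they are, and finish while still holding the lamp upright in the air, clear of everything.

Things in the scene. Friction and masses are not known exactly. Their poses are not given: they have to be found in the camera images.
- turntable: plywood turntable, 310 mm across, 18 mm thick, underside 30 mm above the bench. Origin on the vertical turning axis at its underside, z up, x towards the red knob. Turns freely both ways, no stops. Nominal: turning mass 1.7 kg (true 0.75 to 1.3 times that), inertia 0.016 kg m2, drag 0.0006 N m per rad/s plus 0.0002 N m: coasts down with a time constant of about 25 s
- knob_top (a point): centre of the top of the upright red push knob, a plain cylinder 30 mm in diameter and 70 mm tall near the turntable's edge, 135 mm from the turning axis, turning with it; its top is 118 mm above the bench, 45 mm above the board
- patch (a point): centre of the round blue resin patch, 48 mm across, in the top of the dark round board (210 mm across, 25 mm thick, fixed centrally on the turntable, top 73 mm above the bench); 78 mm from the turning axis, across from the red knob, turning with it. The lamp is over it when the lens centre lies within 22 mm of it seen from above and 15 to 65 mm higher
- lamp: curing lamp, a loose torch standing lens down in its cup, 160 mm tall, 0.22 kg: black head 44 mm in diameter for the lowest 35 mm, above it a round yellow grip 32 mm in diameter. Origin at the centre of the lens (its underside), z up along the lamp; the lens stands 8 mm above the bench; lifted straight up
- lamp_cup: grey round cup fixed to the bench that holds the lamp, 76 mm outside and 60 mm inside diameter, 55 mm tall, floor 8 mm thick; origin at the centre of its underside. It stands to the left or to the right of the turntable
- glue_bottle: white glue bottle with orange cap, 64 mm across, 160 mm tall, loose bystander on the other side of the turntable from the lamp; origin at the centre of its underside
- filler_tin: tin, 84 mm across, 90 mm tall, loose bystander on the left, beyond the lamp or bottle; origin at the centre of its underside
- offcut: light wooden offcut 120 by 70 by 38 mm, loose bystander on the right, beyond the lamp or bottle; origin at the centre of its underside
Not all that is in view belongs to the job. Of the things like the lamp, leave any that is green or turquoise; of the rest the larger one is meant.

How it is judged:
By the outcome, as a careful person would: the job done as asked, in the order asked, and still so for the second after the job is handed in, while the arm keeps its last pose, push and grip.
It also fails if it takes over 51 s, if anything falls off the work surface, if the arm or the gripper's body presses on something with over 40 N, if the wrist force passes 120 N, or if a joint passes its speed limit or range.

## Robot

A 6-joint arm with a two-finger parallel gripper is mounted at the origin on the work surface. World frame = base frame: x ahead of the robot, y to its left, z up, the work surface at z = 0. Lengths are in m, angles in degrees, forces in N, time in s.
With the tool pointing down it reaches from about 0.3 to 0.825 m from the base axis. Payload 5.4 kg.
Tool frame: the origin (TCP) lies on the centre line of the jaws, within the pads' length; the fingertips stand 17 mm ahead of it and the grasp point (between the pads) lies 2 mm behind it; z points along the fingers, y is the line along which they close (so a half turn about z gives the same grasp; the last joint's range is limited). The gripper opens to 92 mm and grips with 3 to 60 N. Pads are 20 mm wide; open, the fingers measure 128 mm over their backs; the gripper's body (75 mm by 189 mm) begins 69 mm behind the grasp point.
Start: joints at [-82.397, 9.076, 91.501, -0, 79.423, -12.038], TCP at [0.193, -0.542, 0.232] pointing down, gripper open.
Joint ranges: [-166.64, 166.64], [-54.1, 131.32], [10.49, 154.53], [-73.88, 253.88], [9.74, 151.15], [-171.62, 171.62]. Speed limits (degrees/s): [147.25, 147.25, 180, 180, 180, 180].

## Interface

Orientations are given as a 3x3 rotation matrix whose columns are the frame's x, y, z axes.
In Python, from station import ctrl gives the robot as it stands.
- The arm moves only by the shell command python3 -m inch 'ROWS' [OPENING] [FORCE]. ROWS is JSON, a list that holds one entry, the list of rows, each a list of 6 numbers: the shift along the tool's x, y, z in units of 40 mm (1.0 is 40 mm), then the turn, a rotation vector about the tool's x, y, z in units of 5 degrees (1.0 is 5 degrees). In form: [[[tx, ty, tz, ax, ay, az], ...]]. A call has 1 to 8 rows; each row is the pose to reach, as a shift and turn from the pose commanded when the call began, along the tool's axes at that moment; what a row does not reach only later rows make up. A row lasts 1/8 s, in which the tool goes at most 62.5 mm and 10.7 degrees, less where a joint would pass 70% of its speed; a pose out of reach is approached as far as the arm can. A call with a gripper value outside its range is refused whole. OPENING is the closure, from 0 (fully open) to 1 (shut), set as the call begins (- or left out, the last holds). The fingers move at their own pace and stop on an object; FORCE is the grip in N (left out, the last holds). Time passes only in rows, so rows that repeat a pose let the fingers close. It gives the time, the measured TCP pose, the force, the opening and the grip force at its end, in the units of the state.
- ctrl.state(): the state, without advancing time (a new reading comes with each control period).
- ctrl.camera(name): name is "scene" or "top" or "wrist"; returns the picture (480x640x3 uint8, red, green, blue); there is no depth.
- ctrl.calibration(name): a dict with "intrinsics" (3x3 intrinsics, pixels), "D" ([k1, k2, p1, p2, k3] as OpenCV has them; the pictures are not rectified), "eye" and "rotation" of the camera in the world; the wrist camera has in their place "hand_eye" (4x4, takes a point from camera to tool coordinates, whose origin is the TCP and whose axes are the flange's). Camera axes: x right, y up, looking along -z (the intrinsics and any distortion apply to the point x, -y, -z); pixel columns grow to the right and rows downward; lengths in m; the calibration is good to about 2 mm. A picture is of the moment at which its call begins: read the wrist's pose just before it. calibration takes no time and is no camera call.
- ctrl.job_done(): hands the job in; it is judged then, once.
The state is a dict: "time": time; "joint_pos": joint angles; "joint_velocities": joint speeds; "effort": joint torques, N m; "tcp_pos": TCP position; "eef_rot": TCP orientation; "wrist_force": force on the tool from outside, world axes, zero at the start; "torque": the same for the moment, N m; "grip_width": opening from 0.0 (shut) to 1.0 (fully open); "grip_force": force on a finger pad.
Only numpy, scipy, OpenCV 4.12 (cv2) and the standard library are available. Lean on these libraries where they do the work, as an engineer would, in place of code of your own. Each camera call takes 0.05 s, during which the arm holds its last target. There are 200 camera calls.

## Working session

There is one attempt and no reset: what is moved stays moved. The work goes in short steps, Python scripts to look and compute and a shell command to move; the robot and the scene stay as the last step left them, time stands still between calls to the robot, and variables do not carry over. Pictures are saved under pics/ and viewed, at most 10 in all, crops included, and the job is handed in when it is done.

```bash
mkdir -p pics; cat > h.py <<'E'
import numpy as np, cv2
from station import ctrl
def save(n,f):
    im=ctrl.camera(n); cv2.imwrite(f,im[:,:,::-1]); return im
def ray(n,px):
    c=ctrl.calibration(n)
    u=cv2.undistortPoints(np.array([[px]],float),np.array(c["intrinsics"]),np.array(c["D"]))[0,0]
    d=np.array(c["rotation"])@np.array([u[0],-u[1],-1]); return np.array(c["eye"]),d
def at(n,px,z):
    e,d=ray(n,px); return e+d*(z-e[2])/d[2]
E
python3 - <<'E'
from h import *
save("top","pics/top.png");save("scene","pics/scene.png")
s=ctrl.state();print(s["time"],s["tcp_pos"],s["eef_rot"],s["grip_width"])
for n in("top","scene"):c=ctrl.calibration(n);print(c)
E
```

```text
0.1 [ 0.19314736 -0.5410163   0.23075303] [[ 9.41818877e-01  3.36120700e-01 -2.77802929e-04]
 [ 3.36120686e-01 -9.41817469e-01  1.65548223e-03]
 [ 2.94802193e-04 -1.65253972e-03 -9.99998591e-01]] 0.9952918876577355
{'intrinsics': array([[487.111937  ,   0.        , 324.35786196],
       [  0.        , 487.111937  , 228.4995854 ],
       [  0.        ,   0.        ,   1.        ]]), 'D': array([-0.01474374,  0.        ,  0.        ,  0.        ,  0.        ]), 'eye': array([ 0.45564789, -0.01482592,  1.35036886]), 'rotation': array([[-0.00592291,  0.99551447, -0.09442388],
       [-0.99996562, -0.00644437, -0.00521854],
       [-0.00580363,  0.09438972,  0.99551841]])}
{'intrinsics': array([[564.36354071,   0.        , 315.66551661],
       [  0.        , 564.36354071, 232.94465244],
       [  0.        ,   0.        ,   1.        ]]), 'D': array([-0.12458142,  0.        ,  0.        ,  0.        ,  0.        ]), 'eye': array([ 1.49860089, -0.1970448 ,  0.83149074]), 'rotation': array([[ 0.19957329, -0.61065031,  0.7663398 ],
       [ 0.97976979,  0.11247439, -0.16553148],
       [ 0.01488824,  0.78387225,  0.62074361]])}
```

View pics/top.png

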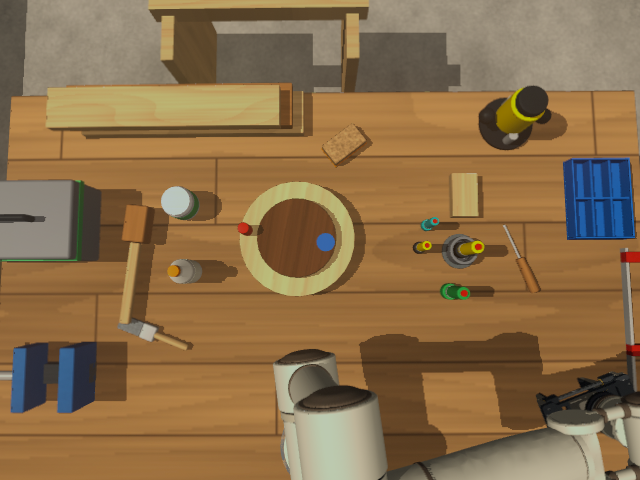

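View pics/scene.png

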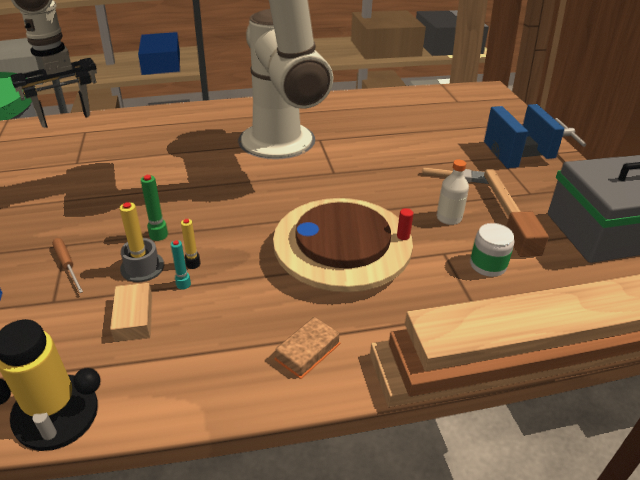

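Top view: turntable centre is near (297,239), red knob top (244,228), patch (326,242). The yellow lamp is in its cup at about (463,250), with a small yellow, a turquoise and a green decoy around it.

```bash
python3 - <<'E'
from h import *
im=cv2.imread("pics/top.png"); 
a=cv2.resize(im[170:310,220:370],None,fx=4,fy=4,interpolation=cv2.INTER_CUBIC)
sc=cv2.imread("pics/scene.png")
b=cv2.resize(im[200:310,400:500],None,fx=4,fy=4,interpolation=cv2.INTER_CUBIC)
cv2.imwrite("pics/c1.png",a[:, :]);cv2.imwrite("pics/c2.png",b)
h=cv2.cvtColor(im,cv2.COLOR_BGR2HSV)
def cen(m,box):
    x0,y0,x1,y1=box; n,l,st,ce=cv2.connectedComponentsWithStats(m[y0:y1,x0:x1].astype(np.uint8)); k=1+st[1:,4].argmax(); return ce[k]+[x0,y0],st[k]
bl=(h[:,:,0]>100)&(h[:,:,0]<130)&(h[:,:,1]>150); rd=((h[:,:,0]<6)|(h[:,:,0]>174))&(h[:,:,1]>190)&(h[:,:,2]>60)
p,s1=cen(bl,(250,190,350,300)); k,s2=cen(rd,(225,210,262,245)); print(p,s1,k,s2)
P=at("top",p,.073);K=at("top",k,.118);print("patch",P,"knob",K,np.linalg.norm((P-K)[:2]))
print("centre",at("top",(297,239),.048))
l,s3=cen(rd,(465,235,490,258));print(l,s3,at("top",l,.168))
E
```

```text
[325.30705394 241.77593361] [ 67  43  18  18 241] [242.86315789 227.67368421] [13 13 11 11 95]
patch [ 0.54175146 -0.01041623  0.073     ] knob [0.57599108 0.19904789 0.118     ] 0.2122441300591359
centre [0.55137124 0.0655211  0.048     ]
[477.66666667 246.125     ] [10  9  6  5 24] [ 0.52237949 -0.38076589  0.168     ]
```

View pics/c1.png

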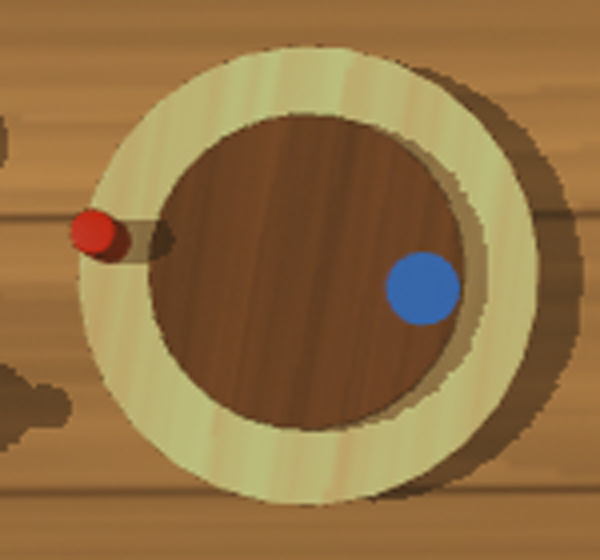

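View pics/c2.png

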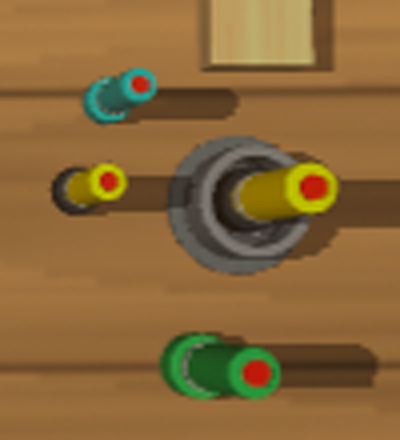

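```bash
python3 -m inch '[[[16.35,-14.2,0,0,0,0],[16.35,-14.2,0,0,0,0],[16.35,-14.2,0,0,0,0],[16.35,-14.2,0,0,0,0],[16.35,-14.2,0,0,0,0],[16.35,-14.2,0,0,0,0],[16.35,-14.2,0,0,0,0],[16.35,-14.2,0,0,0,0]]]' 1 20
python3 - <<'E'
from h import *
print("cup",at("top",(459.75,251.25),.055)," lamp",at("top",(478.5,246.75),.168))
E
```

```text
time: 1.1
tcp_pos: [0.4391, -0.1039, 0.2315]
eef_rot: [[0.942, 0.336, 0.0], [0.336, -0.942, -0.0], [0.0, 0.0, -1.0]]
wrist_force: [0.2, -0.6, -1.3]
grip_width: 0.15
grip_force: 0.0
cup [ 0.5154349  -0.36758681  0.055     ]  lamp [ 0.52084679 -0.38273849  0.168     ]
```

```bash
python3 -m inch '[[[6.9,-6,0,0,0,0],[6.9,-6,0,0,0,0],[6.9,-6,0,0,0,0],[6.9,-6,0,0,0,0],[6.9,-6,0,0,0,0],[6.9,-6,1,0,0,0],[6.9,-6,2.2,0,0,0],[6.9,-6,3.2,0,0,0]]]'
python3 - <<'E'
from h import *
s=ctrl.state();im=save("scene","pics/s2.png")
cv2.imwrite("pics/s2c.png",cv2.resize(im[150:290,240:540,::-1],None,fx=2.5,fy=2.5))
print(s["time"],s["tcp_pos"],s["grip_width"])
E
```

```text
time: 2.1
tcp_pos: [0.6167, 0.2137, 0.1005]
eef_rot: [[0.941, 0.337, -0.003], [0.337, -0.941, -0.0], [-0.003, -0.001, -1.0]]
wrist_force: [-0.1, 0.3, 0.0]
grip_width: 0.004
grip_force: 0.0
2.1 [0.6167325  0.21372084 0.10047737] 0.0037590135030329892
```

View pics/s2c.png

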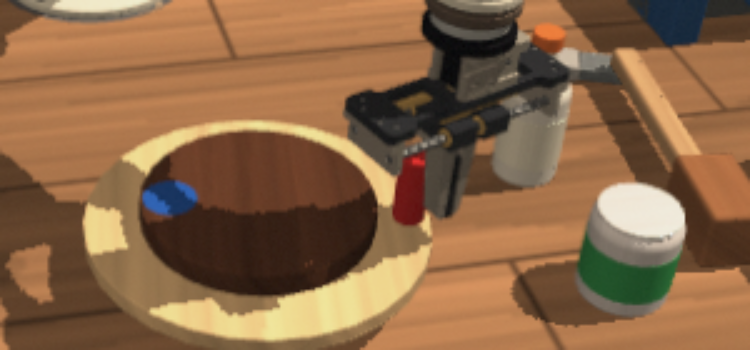

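The finger is beside the red knob at crop (410,190) with its tip near (440,210). Depth order is unclear, so I'll check by projection.

```bash
cat >> h.py <<'E'
def proj(n,p):
    c=ctrl.calibration(n); q=np.array(c["rotation"]).T@(np.array(p)-c["eye"]); q=q*[1,-1,-1]
    return cv2.projectPoints(q.reshape(1,3),np.zeros(3),np.zeros(3),np.array(c["intrinsics"]),np.array(c["D"]))[0][0,0]
E
python3 - <<'E'
from h import *
for p in [(.6167,.2137,.0835),(.6167,.2137,.17),(.576,.199,.118),(.576,.199,.048),(.5535,.066,.073)]: print(p,(proj("scene",p)-[240,150])*2.5)
im=cv2.imread("pics/s2.png"); cv2.imwrite("pics/s2d.png",cv2.resize(im[165:245,370:470],None,fx=6,fy=6))
E
```

```text
(0.6167, 0.2137, 0.0835) [439.59894728 209.22028503]
(0.6167, 0.2137, 0.17) [452.59280149 126.83423333]
(0.576, 0.199, 0.118) [412.77288266 151.08344972]
(0.576, 0.199, 0.048) [403.98611149 214.31807973]
(0.5535, 0.066, 0.073) [254.99973896 193.52332003]
```

View pics/s2d.png

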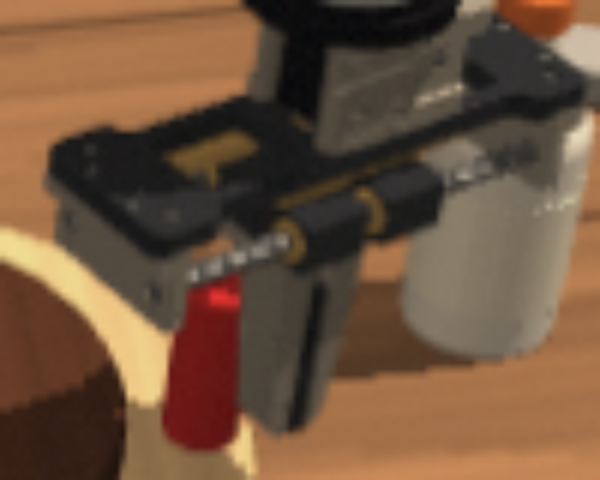

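```bash
python3 - <<'E'
import numpy as np
R=np.array([[.942,.336],[.336,-.942]]);t0=np.radians(80.4);th=t0
c=lambda t:.135*np.array([np.cos(t),np.sin(t)])
d=[.01,.03,.05,.07,.09,.11,.13,.15,.165,.18,.184,.184]
for x in d:
    th+=x; print(round(np.degrees(th)),np.round((R.T@(c(th)-c(t0))-[.018,0])/.04,2))
E
```

```text
81 [-0.48 -0.02]
83 [-0.57 -0.06]
86 [-0.72 -0.14]
90 [-0.94 -0.22]
95 [-1.23 -0.32]
101 [-1.59 -0.39]
108 [-2.03 -0.43]
117 [-2.54 -0.4 ]
127 [-3.08 -0.28]
137 [-3.64 -0.06]
147 [-4.16  0.28]
158 [-4.62  0.7 ]
```

```bash
python3 -m inch '[[[-0.2,0,0,0,0,0],[-0.38,0,0,0,0,0],[-0.48,-0.02,0,0,0,0],[-0.57,-0.06,0,0,0,0],[-0.72,-0.14,0,0,0,0],[-0.94,-0.22,0,0,0,0],[-1.23,-0.32,0,0,0,0],[-1.59,-0.39,0,0,0,0]]]'; python3 -m inch '[[[-0.44,-0.04,0,0,0,0],[-0.95,-0.01,0,0,0,0],[-1.49,0.11,0,0,0,0],[-2.05,0.33,0,0,0,0],[-2.57,0.67,0,0,0,0],[-3.03,1.09,0,0,0,0],[-3.15,1.2,-1,0,0,0],[-3.15,1.2,-2.4,0,0,0]]]' 0
cat >> h.py <<'E'
def patch(n,f=None,cx=.553,cy=.066):
    t=ctrl.state()["time"]; im=ctrl.camera(n)
    if f: cv2.imwrite(f,im[:,:,::-1])
    h=cv2.cvtColor(im,cv2.COLOR_RGB2HSV); m=((h[:,:,0]>100)&(h[:,:,0]<130)&(h[:,:,1]>130)).astype(np.uint8)
    cp=proj(n,(cx,cy,.073)); yy,xx=np.mgrid[:480,:640]; m[np.hypot(xx-cp[0],yy-cp[1])>75]=0
    k,l,st,ce=cv2.connectedComponentsWithStats(m)
    if k<2: print(n,t,"none"); return
    i=1+st[1:,4].argmax(); p=at(n,ce[i],.073); d=p[:2]-[cx,cy]
    print(n,round(t,3),"area",st[i,4],np.round(p[:2],4),"r %.4f th %.2f"%(np.hypot(*d),np.degrees(np.arctan2(d[1],d[0]))))
E
python3 - <<'E'
from h import *
patch("top");patch("scene");print(ctrl.state()["tcp_pos"])
E
```

```text
time: 3.15
tcp_pos: [0.5516, 0.2063, 0.1035]
eef_rot: [[0.942, 0.336, -0.0], [0.336, -0.942, -0.0], [-0.0, -0.0, -1.0]]
wrist_force: [1.0, -0.0, -0.1]
grip_width: 0.001
grip_force: 0.0
time: 4.15
tcp_pos: [0.4477, 0.1183, 0.1988]
eef_rot: [[0.942, 0.335, -0.005], [0.335, -0.942, -0.0], [-0.005, -0.001, -1.0]]
wrist_force: [0.1, 0.4, -0.8]
grip_width: 0.852
grip_force: 0.0
top 4.15 area 240 [0.6308 0.0505] r 0.0793 th -11.29
scene 4.2 area 253 [0.6346 0.056 ] r 0.0822 th -7.01
[0.45341728 0.11867073 0.20592639]
```

```bash
python3 - <<'E'
from h import *
patch("top");patch("scene");patch("top","pics/t3.png");print(ctrl.state()["tcp_pos"],ctrl.state()["time"])
E
```

```text
top 4.25 area 242 [0.6322 0.0595] r 0.0795 th -4.71
scene 4.3 area 252 [0.6356 0.065 ] r 0.0826 th -0.71
top 4.35 area 235 [0.6325 0.0689] r 0.0795 th 2.11
[0.44938147 0.1187591  0.19895346] 4.4
```

ω is about 1.17 rad/s (5.4 s/turn), a little slow because I opened the fingers during the push. I'll close them and top it up gently on the next pass.

```bash
python3 -m inch '[[[1,0.1,0,0,0,0],[2,0.2,0,0,0,0],[3,0.3,0,0,0,0],[4,0.4,0,0,0,0],[5,0.5,0,0,0,0],[6.3,0.68,0,0,0,0],[6.3,0.68,0,0,0,0],[6.3,0.68,0,0,0,0]]]' 1
python3 - <<'E'
from h import *
patch("top");patch("scene");print(ctrl.state()["tcp_pos"],ctrl.state()["time"])
E
```

```text
time: 5.4
tcp_pos: [0.6952, 0.1778, 0.1974]
eef_rot: [[0.942, 0.336, -0.004], [0.336, -0.942, -0.0], [-0.004, -0.001, -1.0]]
wrist_force: [-0.7, -0.5, 0.2]
grip_width: 0.152
grip_force: 0.0
top 5.4 area 243 [0.5787 0.1408] r 0.0791 th 71.03
scene 5.45 area 220 [0.5768 0.1431] r 0.0807 th 72.86
[0.69542473 0.17773154 0.19953108] 5.5
```

```bash
python3 -m inch '[[[0,0,0,0,0,0],[0,0,0,0,0,0],[0,0,0,0,0,0],[0,0,0,0,0,0],[0,0,0,0,0,0],[0,0,0,0,0,0],[0,0,0,0,0,0],[0,0,0,0,0,0]]]' >/dev/null;python3 -m inch '[[[0,0,0,0,0,0],[0,0,0,0,0,0],[0,0,0,0,0,0],[0,0,0,0,0,0],[0,0,0,0,0,0],[0,0,0,0,0,0]]]'
python3 - <<'E'
from h import *
patch("top");patch("scene");print(ctrl.state()["tcp_pos"],ctrl.state()["time"])
E
```

```text
time: 7.25
tcp_pos: [0.6967, 0.1778, 0.1996]
eef_rot: [[0.942, 0.336, -0.0], [0.336, -0.942, 0.0], [-0.0, -0.0, -1.0]]
wrist_force: [0.4, 0.2, -0.4]
grip_width: 0.009
grip_force: 0.0
top 7.25 area 249 [0.4779 0.053 ] r 0.0762 th -170.16
scene 7.3 area 188 [0.4816 0.0498] r 0.0732 th -167.21
[0.6966375  0.17780494 0.19959868] 7.35
```

```bash
python3 - <<'E'
import numpy as np
R=np.array([[.942,.336],[.336,-.942]]);C=np.array([.5545,.066]);b=np.array([.6966,.1778])
th=[46.7,54.4,62,69.7,77.3,84.9,92.5,100.1,107.7,116.5,126,136,146.4,156.8]
g=[50,50,50,50,46,40,34,29,26,24.5,24.5,24.5,24.5,24.5]
for k,(t,q) in enumerate(zip(th,g)):
    t=np.radians(t); p=C+.135*np.array([np.cos(t),np.sin(t)])+q/1000*R[:,0]
    v=R.T@(p-b)/.04
    if k==4: o=v
    print(k+4,np.round(v,2),np.round(v-o,2) if k>3 else "")
E
```

```text
4 [-0.03 -0.1 ] 
5 [-0.26 -0.49] 
6 [-0.54 -0.84] 
7 [-0.87 -1.15] 
8 [-1.33 -1.41] [0. 0.]
9 [-1.87 -1.63] [-0.54 -0.21]
10 [-2.44 -1.79] [-1.11 -0.37]
11 [-3.   -1.89] [-1.67 -0.48]
12 [-3.52 -1.93] [-2.19 -0.52]
13 [-4.08 -1.91] [-2.75 -0.5 ]
14 [-4.62 -1.8 ] [-3.29 -0.39]
15 [-5.17 -1.58] [-3.84 -0.17]
16 [-5.69 -1.26] [-4.36  0.15]
17 [-6.15 -0.86] [-4.82  0.56]
```

```bash
python3 -m inch '[[[0,0,0,0,0,0],[0,0,0,0,0,0],[0,0,0,0,0,0],[-0.03,-0.1,0,0,0,0],[-0.26,-0.49,0.8,0,0,0],[-0.54,-0.84,1.6,0,0,0],[-0.87,-1.15,2.4,0,0,0],[-1.33,-1.41,2.4,0,0,0]]]'; python3 -m inch '[[[-0.54,-0.21,0,0,0,0],[-1.11,-0.37,0,0,0,0],[-1.67,-0.48,0,0,0,0],[-2.19,-0.52,0,0,0,0],[-2.75,-0.5,0,0,0,0],[-3.29,-0.39,0,0,0,0],[-3.84,-0.17,0,0,0,0],[-4.36,0.15,0,0,0,0]]]';  python3 -m inch '[[[-0.46,0.41,0,0,0,0],[-0.55,0.5,-1,0,0,0],[-0.55,0.5,-2.4,0,0,0]]]'
python3 - <<'E'
from h import *
patch("top","pics/t4.png",.5545);patch("scene",None,.5545);patch("top",None,.5545);print(ctrl.state()["tcp_pos"],ctrl.state()["time"])
E
```

```text
time: 8.35
tcp_pos: [0.6244, 0.2132, 0.0998]
eef_rot: [[0.942, 0.336, -0.006], [0.336, -0.942, -0.001], [-0.006, -0.001, -1.0]]
wrist_force: [-1.3, 0.7, 0.9]
grip_width: 0.005
grip_force: 0.0
time: 9.35
tcp_pos: [0.4646, 0.1486, 0.1038]
eef_rot: [[0.942, 0.337, 0.0], [0.337, -0.942, 0.0], [0.0, 0.0, -1.0]]
wrist_force: [0.6, 0.3, 0.3]
grip_width: 0.003
grip_force: 0.0
time: 9.72
tcp_pos: [0.4497, 0.1222, 0.1994]
eef_rot: [[0.942, 0.335, -0.004], [0.335, -0.942, 0.0], [-0.003, -0.001, -1.0]]
wrist_force: [0.8, 0.1, -0.7]
grip_width: 0.003
grip_force: 0.0
top 9.725 area 237 [0.6325 0.0667] r 0.0780 th 0.51
scene 9.775 area 251 [0.6349 0.073 ] r 0.0807 th 4.94
top 9.825 area 241 [0.6318 0.0772] r 0.0781 th 8.21
[0.4536841  0.12266361 0.20330604] 9.875
```

ω is about 1.34 rad/s (4.7 s/turn), and the table is released. Next, the lamp.

```bash
python3 -m inch '[[[-2.6,12.3,-1.5,0,0,0],[-2.6,12.3,-1.5,0,0,0],[-2.6,12.3,-1.5,0,0,0],[-2.6,12.3,-1.5,0,0,0],[-2.6,12.3,-1.5,0,0,0],[-2.6,12.3,-1.5,0,0,0],[-2.6,12.3,-1.5,0,0,0],[-2.6,12.3,-1.5,0,0,0]]]' 0
python3 - <<'E'
from h import *
patch("top",None,.5545)
im=cv2.imread("pics/scene.png");h=cv2.cvtColor(im,cv2.COLOR_BGR2HSV)
rd=(((h[:,:,0]<6)|(h[:,:,0]>174))&(h[:,:,1]>190)&(h[:,:,2]>60)).astype(np.uint8)[195:220,110:145]
k,l,st,ce=cv2.connectedComponentsWithStats(rd);i=1+st[1:,4].argmax();print(ce[i]+[110,195],at("scene",ce[i]+[110,195],.168))
s=ctrl.state();w=save("wrist","pics/w.png");print(s["tcp_pos"],s["grip_width"],s["time"])
c=ctrl.calibration("wrist");print(c)
E
```

```text
time: 10.88
tcp_pos: [0.5176, -0.3708, 0.2573]
eef_rot: [[0.942, 0.336, -0.001], [0.336, -0.942, 0.002], [-0.001, -0.002, -1.0]]
wrist_force: [0.7, 0.1, 0.2]
grip_width: 0.854
grip_force: 0.0
top 10.875 area 247 [0.5563 0.1446] r 0.0786 th 88.66
[126.47058824 204.64705882] [ 0.51871317 -0.38062258  0.168     ]
[ 0.51696842 -0.37831505  0.25692629] 0.8999354662276681 10.925
{'intrinsics': array([[391.37311776,   0.        , 324.352694  ],
       [  0.        , 391.37311776, 243.35178714],
       [  0.        ,   0.        ,   1.        ]]), 'D': array([-0.07222029,  0.        ,  0.        ,  0.        ,  0.        ]), 'hand_eye': array([[-4.13487903e-04,  9.56552332e-01,  2.91560397e-01,
         8.37346085e-02],
       [ 9.99999480e-01,  1.23709021e-04,  1.01232382e-03,
        -5.89671033e-04],
       [ 9.32272063e-04,  2.91560664e-01, -9.56551886e-01,
        -1.52889471e-01],
       [ 0.00000000e+00,  0.00000000e+00,  0.00000000e+00,
         1.00000000e+00]])}
```

View pics/w.png

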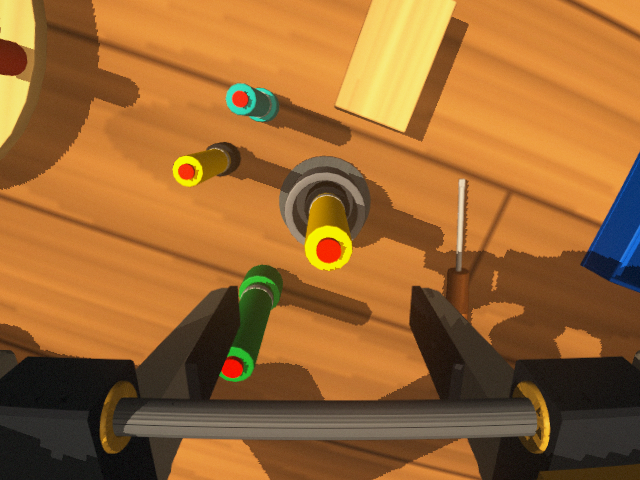

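The lamp top is at wrist pixel (329,250), nearly centred between the fingers, and the three views agree on (0.521,-0.380). Green and small yellow are clear of the fingers.

```bash
python3 -m inch '[[[0.1,0.08,0.5,0,0,0],[0.1,0.08,2,0,0,0],[0.1,0.08,3.42,0,0,0],[0.1,0.08,3.42,0,0,0]]]' 0 20; python3 -m inch '[[[0,0,0,0,0,0],[0,0,0,0,0,0],[0,0,0,0,0,0],[0,0,0,0,0,0],[0,0,0,0,0,0],[0,0,0,0,0,0],[0,0,0,0,0,0]]]' 1 20
```

```text
time: 11.48
tcp_pos: [0.5195, -0.3655, 0.1148]
eef_rot: [[0.941, 0.338, -0.01], [0.338, -0.941, 0.01], [-0.006, -0.013, -1.0]]
wrist_force: [-0.2, -0.5, 0.6]
grip_width: 0.998
grip_force: 0.0
time: 12.35
tcp_pos: [0.5229, -0.3714, 0.1223]
eef_rot: [[0.942, 0.336, 0.0], [0.336, -0.942, -0.001], [0.0, 0.001, -1.0]]
wrist_force: [-0.5, -0.5, 0.8]
grip_width: 0.344
grip_force: 20.0
```

```bash
python3 -m inch '[[[0,0,-0.4,0,0,0],[0,0,-1.4,0,0,0],[0,0,-2.7,0,0,0],[0,0,-4,0,0,0],[0,0,-4.4,0,0,0],[0,0,-4.4,0,0,0]]]'
python3 - <<'E'
from h import *
patch("top",None,.5545)
s=ctrl.state();w=save("scene","pics/s5.png");print(s["tcp_pos"],s["grip_width"],s["time"],s["wrist_force"])
cv2.imwrite("pics/s5c.png",cv2.resize(w[60:300,0:420,::-1],None,fx=1.8,fy=1.8))
E
```

```text
time: 13.1
tcp_pos: [0.5228, -0.3712, 0.2981]
eef_rot: [[0.942, 0.336, 0.0], [0.336, -0.942, -0.0], [0.0, 0.0, -1.0]]
wrist_force: [-0.2, -0.7, -2.8]
grip_width: 0.343
grip_force: 20.0
top 13.1 area 245 [ 0.5284 -0.0068] r 0.0773 th -109.76
[ 0.52226875 -0.37059084  0.29597873] 0.3393499829973877 13.15 [ 0.0728105   0.07223917 -3.59682411]
```

View pics/s5c.png

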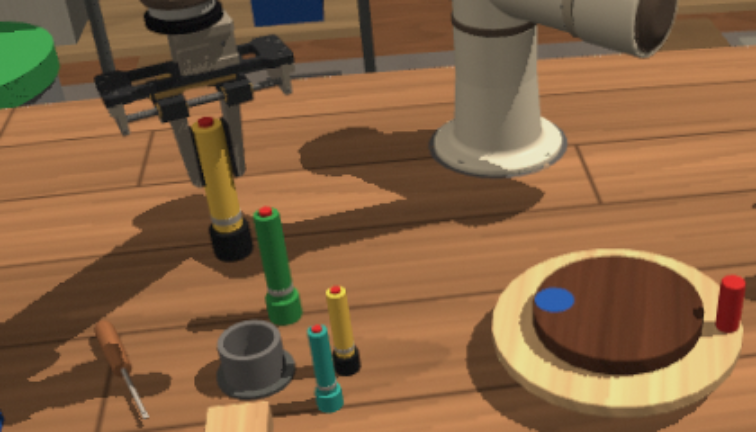

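```bash
python3 - <<'E'
from h import *
from scipy.optimize import least_squares
P=np.array([(.6325,.0667),(.6318,.0772),(.5563,.1446),(.5284,-.0068),(.4779,.053),(.54175,-.0104),(.5787,.1408),(.6308,.0505)])
r=least_squares(lambda c:np.hypot(*(P-c[:2]).T)-c[2],[.55,.066,.078]);print(r.x,r.fun)
T=np.array([9.725,9.825,10.875,13.1]);Q=P[[0,1,2,3]]-r.x[:2];a=np.unwrap(np.arctan2(Q[:,1],Q[:,0]));p=np.polyfit(T-13.1,np.degrees(a),2);print(p,np.degrees(a)-np.polyval(p,T-13.1))
top=.168+.2981-.1223
for o in(0,-.005):
    x=np.array([.5226,-.371])+o*np.array([.942,.336]); print(proj("scene",(*x,top)),proj("scene",(*x,top-.16)))
im=cv2.imread("pics/s5.png");h=cv2.cvtColor(im,cv2.COLOR_BGR2HSV)
rd=(((h[:,:,0]<6)|(h[:,:,0]>174))&(h[:,:,1]>190)&(h[:,:,2]>60)).astype(np.uint8)[115:145,100:130]
k,l,st,ce=cv2.connectedComponentsWithStats(rd);i=1+st[1:,4].argmax();q=ce[i]+[100,115];print(q,at("scene",q,top))
g=im[150:215,100:150].max(2)<45
n,l,st,ce=cv2.connectedComponentsWithStats(g.astype(np.uint8));i=1+st[1:,4].argmax();print(st[i],ce[i]+[100,150])
E
```

```text
[0.55457067 0.06662072 0.07796198] [-3.26137598e-05 -1.14195523e-05  3.64654607e-05 -1.64489137e-05
 -9.08367376e-05  1.18495443e-04  4.30774987e-05 -4.67194386e-05]
[ -1.32988262  69.69735838 250.38232504] [ 0.05274027 -0.05952692  0.00761898 -0.00083234]
[114.28291847 127.98101014] [129.69239131 198.8505164 ]
[113.58853354 126.8974806 ] [128.99138667 197.62746453]
[113.84375 127.125  ] [ 0.51892571 -0.37212081  0.3438    ]
[ 16  32  25  24 362] [128.4640884  195.17679558]
```

```bash
cat > plan.py <<'E'
import numpy as np,sys
R=np.array([[.942,.336],[.336,-.942]]);C=np.array([.5546,.0666])
def pos(t,dth=0,dw=0):
    u=t-13.1;th=np.radians(250.38+69.7*u-1.33*u*u+dth+dw*(t-14))
    return C+.078*np.array([np.cos(th),np.sin(th)])+.004*R[:,0]
def run(t0,b,k0,k1,start=None,dth=0,dw=0):
    """b: commanded xyz at call start of row k0+1"""
    b=np.array(b,float)
    s0=np.array([.5228,-.3712])
    for c in range(k0,k1,8):
        rows=[]
        for k in range(c+1,min(c+8,k1)+1):
            p=pos(t0+k/8,dth,dw); x=min(k/12,1) if start else 1; s=x*x*(3-2*x); p=s0+s*(p-s0)
            z=.298-(.067*min(max((k-10)/6,0),1)if start else .067)
            d=np.array([*(R.T@(p-b[:2])),b[2]-z])/.04
            rows.append([round(float(v),2) for v in d]+[0,0,0])
        v=np.array(rows[-1][:3])*.04; b=b+[*(R@v[:2]),-v[2]]
        print(k,str([rows]).replace(" ",""),np.round(b,4))
E
python3 -c "
from plan import *
run(13.2,[.5228,-.3712,.298],0,16,True)"
```

```text
8 [[[0.07,-0.16,0.0,0,0,0],[0.3,-0.6,0.0,0,0,0],[0.67,-1.27,0.0,0,0,0],[1.19,-2.1,0.0,0,0,0],[1.84,-3.06,0.0,0,0,0],[2.58,-4.1,0.0,0,0,0],[3.38,-5.19,0.0,0,0,0],[4.2,-6.27,0.0,0,0,0]]] [ 0.5968 -0.0785  0.298 ]
16 [[[0.76,-1.02,0.0,0,0,0],[1.42,-1.93,0.0,0,0,0],[1.9,-2.64,0.28,0,0,0],[2.14,-3.07,0.56,0,0,0],[2.23,-3.33,0.84,0,0,0],[2.27,-3.61,1.12,0,0,0],[2.27,-3.88,1.4,0,0,0],[2.24,-4.15,1.68,0,0,0]]] [0.6254 0.108  0.2308]
```

```bash
python3 -m inch '[[[0.07,-0.16,0,0,0,0],[0.3,-0.6,0,0,0,0],[0.67,-1.27,0,0,0,0],[1.19,-2.1,0,0,0,0],[1.84,-3.06,0,0,0,0],[2.58,-4.1,0,0,0,0],[3.38,-5.19,0,0,0,0],[4.2,-6.27,0,0,0,0]]]'; python3 -m inch '[[[0.76,-1.02,0,0,0,0],[1.42,-1.93,0,0,0,0],[1.9,-2.64,0.28,0,0,0],[2.14,-3.07,0.56,0,0,0],[2.23,-3.33,0.84,0,0,0],[2.27,-3.61,1.12,0,0,0],[2.27,-3.88,1.4,0,0,0],[2.24,-4.15,1.68,0,0,0]]]'
cat >> h.py <<'E'
def knob(n,cx=.5546,cy=.0666,R=.152):
    t=ctrl.state()["time"]; im=ctrl.camera(n)
    h=cv2.cvtColor(im,cv2.COLOR_RGB2HSV); m=(((h[:,:,0]<5)|(h[:,:,0]>174))&(h[:,:,1]>200)&(h[:,:,2]>50)).astype(np.uint8)
    k,l,st,ce=cv2.connectedComponentsWithStats(m); u=t-13.1; pr=250.38+69.7*u-1.33*u*u-180
    for i in range(1,k):
        if st[i,4]<25: continue
        p=at(n,ce[i],.118 if n=="top" else .09); d=p[:2]-[cx,cy]
        th=np.degrees(np.arctan2(d[1],d[0])); e=(th-pr+180)%360-180
        if .11<np.hypot(*d)<.17: print(n,"knob",round(t,3),st[i],"r %.3f th %.1f err %.1f"%(np.hypot(*d),th,e))
E
python3 - <<'E'
from h import *
knob("top");knob("scene");patch("scene","pics/s6.png",.5546,.0666);u=ctrl.state()["time"]-13.15;print((250.38+69.7*u-1.33*u*u)%360,ctrl.state()["time"],ctrl.state()["tcp_pos"])
E
```

```text
time: 14.2
tcp_pos: [0.5964, -0.0753, 0.2977]
eef_rot: [[0.942, 0.337, -0.0], [0.337, -0.942, 0.001], [-0.0, -0.001, -1.0]]
wrist_force: [1.2, 0.1, -2.5]
grip_width: 0.347
grip_force: 20.0
time: 15.2
tcp_pos: [0.6249, 0.1081, 0.2301]
eef_rot: [[0.942, 0.335, -0.0], [0.335, -0.942, -0.0], [-0.0, 0.0, -1.0]]
wrist_force: [-0.8, 0.8, -3.0]
grip_width: 0.345
grip_force: 20.0
top knob 15.2 [318 276  10  11  90] r 0.135 th -148.8 err 0.3
scene knob 15.25 [295 185  11  30 243] r 0.122 th -140.8 err 5.1
scene 15.3 area 245 [0.6189 0.1149] r 0.0804 th 36.94
37.282799999999895 15.35 [0.62454054 0.10818089 0.22994245]
```

View pics/s6.png

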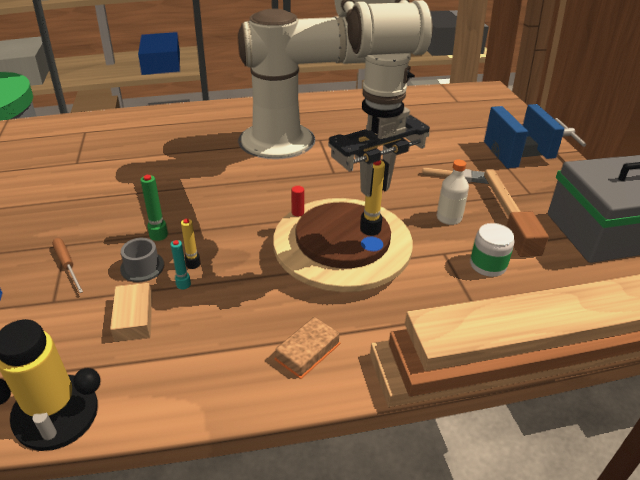

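Tracking works: the prediction error is 0.3°. The lamp lens (371,228) is just above the blue patch (372,243), and the bystanders haven't moved. I'll continue following.

```bash
python3 -c "
from plan import *
run(13.35,[.6254,.108,.2308],16,40,dth=.3)"
```

```text
24 [[[-0.21,-0.57,-0.0,0,0,0],[-0.36,-0.79,-0.0,0,0,0],[-0.53,-1.0,-0.0,0,0,0],[-0.73,-1.17,-0.0,0,0,0],[-0.95,-1.32,-0.0,0,0,0],[-1.19,-1.43,-0.0,0,0,0],[-1.44,-1.51,-0.0,0,0,0],[-1.7,-1.56,-0.0,0,0,0]]] [0.5404 0.1439 0.2308]
32 [[[-0.25,-0.01,-0.0,0,0,0],[-0.51,0.01,-0.0,0,0,0],[-0.76,0.07,-0.0,0,0,0],[-1.0,0.16,-0.0,0,0,0],[-1.22,0.27,-0.0,0,0,0],[-1.43,0.42,-0.0,0,0,0],[-1.62,0.58,-0.0,0,0,0],[-1.78,0.77,-0.0,0,0,0]]] [0.4837 0.091  0.2308]
40 [[[-0.13,0.21,-0.0,0,0,0],[-0.24,0.43,-0.0,0,0,0],[-0.32,0.66,-0.0,0,0,0],[-0.37,0.9,-0.0,0,0,0],[-0.38,1.14,-0.0,0,0,0],[-0.37,1.38,-0.0,0,0,0],[-0.33,1.62,-0.0,0,0,0],[-0.26,1.85,-0.0,0,0,0]]] [0.4987 0.0178 0.2308]
```

```bash
python3 -m inch '[[[-0.21,-0.57,0,0,0,0],[-0.36,-0.79,0,0,0,0],[-0.53,-1,0,0,0,0],[-0.73,-1.17,0,0,0,0],[-0.95,-1.32,0,0,0,0],[-1.19,-1.43,0,0,0,0],[-1.44,-1.51,0,0,0,0],[-1.7,-1.56,0,0,0,0]]]' | head -2; python3 -m inch '[[[-0.25,-0.01,0,0,0,0],[-0.51,0.01,0,0,0,0],[-0.76,0.07,0,0,0,0],[-1,0.16,0,0,0,0],[-1.22,0.27,0,0,0,0],[-1.43,0.42,0,0,0,0],[-1.62,0.58,0,0,0,0],[-1.78,0.77,0,0,0,0]]]' |head -2; python3 -m inch '[[[-0.13,0.21,0,0,0,0],[-0.24,0.43,0,0,0,0],[-0.32,0.66,0,0,0,0],[-0.37,0.9,0,0,0,0],[-0.38,1.14,0,0,0,0],[-0.37,1.38,0,0,0,0],[-0.33,1.62,0,0,0,0],[-0.26,1.85,0,0,0,0]]]'
python3 - <<'E'
from h import *
knob("top");print(ctrl.state()["time"],ctrl.state()["tcp_pos"])
E
```

```text
time: 16.35
tcp_pos: [0.5396, 0.1438, 0.2309]
time: 17.35
tcp_pos: [0.4833, 0.0903, 0.2309]
time: 18.35
tcp_pos: [0.4991, 0.0172, 0.2308]
eef_rot: [[0.942, 0.336, 0.0], [0.336, -0.942, 0.0], [0.0, -0.0, -1.0]]
wrist_force: [0.7, 0.2, -2.6]
grip_width: 0.343
grip_force: 20.0
top knob 18.35 [254 193  11  10  83] r 0.134 th 42.8 err 3.2
18.4 [0.49968998 0.01635675 0.23089301]
```

```bash
python3 -c "
from plan import *
run(13.4,[.4987,.0178,.2308],40,64,dth=-2,dw=1.2)"
```

```text
48 [[[0.19,0.39,-0.0,0,0,0],[0.34,0.58,-0.0,0,0,0],[0.5,0.75,-0.0,0,0,0],[0.68,0.9,-0.0,0,0,0],[0.88,1.03,-0.0,0,0,0],[1.09,1.13,-0.0,0,0,0],[1.31,1.2,-0.0,0,0,0],[1.54,1.25,-0.0,0,0,0]]] [ 0.5735 -0.0086  0.2308]
56 [[[0.23,0.02,-0.0,0,0,0],[0.46,0.01,-0.0,0,0,0],[0.68,-0.02,-0.0,0,0,0],[0.9,-0.08,-0.0,0,0,0],[1.11,-0.16,-0.0,0,0,0],[1.3,-0.27,-0.0,0,0,0],[1.48,-0.39,-0.0,0,0,0],[1.65,-0.54,-0.0,0,0,0]]] [0.6284 0.0339 0.2308]
64 [[[0.15,-0.16,-0.0,0,0,0],[0.27,-0.33,-0.0,0,0,0],[0.38,-0.52,-0.0,0,0,0],[0.47,-0.72,-0.0,0,0,0],[0.53,-0.92,-0.0,0,0,0],[0.57,-1.13,-0.0,0,0,0],[0.59,-1.34,-0.0,0,0,0],[0.58,-1.54,-0.0,0,0,0]]] [0.6296 0.0997 0.2308]
```

```bash
python3 -m inch '[[[0.19,0.39,0,0,0,0],[0.34,0.58,0,0,0,0],[0.5,0.75,0,0,0,0],[0.68,0.9,0,0,0,0],[0.88,1.03,0,0,0,0],[1.09,1.13,0,0,0,0],[1.31,1.2,0,0,0,0],[1.54,1.25,0,0,0,0]]]' | head -2; python3 -m inch '[[[0.23,0.02,0,0,0,0],[0.46,0.01,0,0,0,0],[0.68,-0.02,0,0,0,0],[0.9,-0.08,0,0,0,0],[1.11,-0.16,0,0,0,0],[1.3,-0.27,0,0,0,0],[1.48,-0.39,0,0,0,0],[1.65,-0.54,0,0,0,0]]]' | head -2;  python3 -m inch '[[[0.15,-0.16,0,0,0,0],[0.27,-0.33,0,0,0,0],[0.38,-0.52,0,0,0,0],[0.47,-0.72,0,0,0,0],[0.53,-0.92,0,0,0,0],[0.57,-1.13,0,0,0,0],[0.59,-1.34,0,0,0,0],[0.58,-1.54,0,0,0,0]]]'
python3 - <<'E'
from h import *
knob("top");print(-2+1.2*(ctrl.state()["time"]-14.05));patch("scene","pics/s7.png",.5546,.0666);print(ctrl.state()["time"],ctrl.state()["tcp_pos"])
E
```

```text
time: 19.4
tcp_pos: [0.5741, -0.0084, 0.2308]
time: 20.4
tcp_pos: [0.6286, 0.0344, 0.2308]
time: 21.4
tcp_pos: [0.6293, 0.1003, 0.2309]
eef_rot: [[0.942, 0.336, -0.0], [0.336, -0.942, -0.0], [-0.0, -0.0, -1.0]]
wrist_force: [0.6, 0.2, -2.5]
grip_width: 0.347
grip_force: 20.0
top knob 21.4 [315 278  10  11  92] r 0.135 th -152.5 err 10.2
6.879999999999997
scene 21.45 area 248 [0.6248 0.1064] r 0.0807 th 29.59
21.5 [0.62910928 0.10063638 0.23086853]
```

View pics/s7.png

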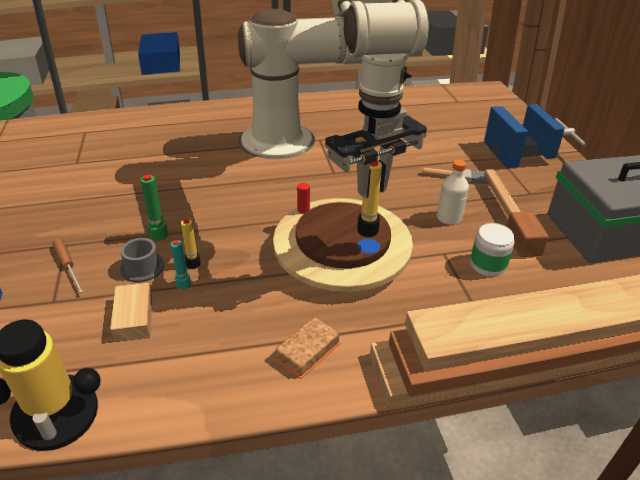

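The lamp stayed over the patch for over 6 s with at most 5 mm error. Now I'll lift it clear.

```bash
python3 -m inch '[[[0,0,-0.5,0,0,0],[0,0,-1.3,0,0,0],[0,0,-2.1,0,0,0],[0,0,-2.7,0,0,0],[0,0,-3,0,0,0],[0,0,-3,0,0,0],[0,0,-3,0,0,0],[0,0,-3,0,0,0]]]'
python3 -c "
from station import ctrl
print(ctrl.job_done())"
```

```text
time: 22.5
tcp_pos: [0.629, 0.0997, 0.3494]
eef_rot: [[0.942, 0.336, -0.003], [0.336, -0.942, 0.0], [-0.002, -0.001, -1.0]]
wrist_force: [0.0, 0.6, -3.0]
grip_width: 0.346
grip_force: 20.0
the job is handed in; nothing more can be done
None
```

I handed the job in at 22.5 s. It took two pushes to get the table to about one turn in 4.7 s, because the first reached only about 5.4 s per turn. The lamp then stayed about 4.4 cm above the blue patch for over 6 s as the table coasted, and it ended held upright about 16 cm above the board.

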